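Wedge the sample bottles tight on their transit board

ROBOT

A 6-joint arm with a two-finger parallel gripper is mounted at the origin on a cart in front of the work surface, level with it; the furniture and walls round the work are solid. World frame = base frame: x ahead of the robot, y to its left, z up, the work surface at z = 0. Lengths are in m, angles in degrees, forces in N, time in s.
With the tool pointing down it reaches from about 0.25 to 0.725 m from the base axis. Payload 9.7 kg.
Tool frame: the origin (TCP) lies on the centre line of the jaws, within the pads' length; the fingertips stand 17 mm ahead of it and the grasp point (between the pads) lies 2 mm behind it (bot.tip_extent is the distance from the TCP to the fingertips, in m); z points along the fingers, y is the line along which they close (so a half turn about z gives the same grasp; the last joint's range is limited). The gripper opens to 85 mm and grips with 20 to 120 N. Pads are 22 mm wide; open, the fingers measure 114 mm over their backs; the gripper's body (76 mm by 85 mm) begins 54 mm behind the grasp point. The pads swing forward as they close: fully open they stand 13 mm farther back than shut.
Start: joints at [-70.073, 4.979, 10.078, 95.1, 0, 90], TCP at [0.187, -0.517, 0.248] pointing down, gripper open.
Joint ranges: [-179.16, 179.16], [-48.56, 103.87], [-65.8, 70.77], [-126.05, 130.52], [-82.76, 87.17], [-180, 180]. Speed limits (degrees/s): [127.2, 127.2, 147.25, 180, 180, 180].

INTERFACE

Orientations are given as [roll, pitch, yaw] about the fixed x, y, z axes, in that order (R = Rz(yaw) Ry(pitch) Rx(roll)).
In Python, from workcell import bot gives the robot as it stands.
- The arm moves only by the tool carry_out, never from a script. Its argument "moves" is text: rows parted by semicolons, each of 7 numbers parted by spaces: the shift along the tool's x, y, z in mm, then the turn, a rotation vector about the tool's x, y, z in degrees, then the finger opening in mm, from 0 to 85.4. A call has 1 to 20 rows; each row is the pose to reach, as a shift and turn from the pose commanded when the call began, along the tool's axes at that moment; what a row does not reach only later rows make up. A row lasts 1/10 s, in which the tool goes at most 50 mm and 8.59 degrees, less where a joint would pass 70% of its speed; a pose out of reach is approached as far as the arm can. A call with a gripper value outside its range is refused whole. The fingers move at their own pace and stop on an object; "force" is the grip in N (left out, the last holds). Time passes only in rows, so rows that repeat a pose let the fingers close. It gives the time, the measured TCP pose, the force, the opening and the grip force at its end, in the units of the state.
- bot.get_obs(): the state, without advancing time (a new reading comes with each control period).
- bot.camera(name): name is "scene" or "top"; returns a dict with "img" (480x640x3 uint8, red, green, blue), "mtx" (3x3 intrinsics, pixels), "k1" (the pictures are not rectified: a ray, as slopes to the right and down, at radius r is drawn at 1 + k1 r^2 times it, then the intrinsics apply), "position" and "orientation" of the camera in the world. Camera axes: x right, y up, looking along -z (the intrinsics and any distortion apply to the point x, -y, -z); pixel columns grow to the right and rows downward; lengths in m; the calibration is good to about 2 mm. A picture is of the moment at which its call begins. There is no depth.
- bot.job_done(): hands the job in; it is judged then, once.
The state is a dict: "time": time; "q": joint angles; "qd": joint speeds; "joint_efforts": joint torques, N m; "ee_pos": TCP position; "tcp_rot": TCP orientation; "wrist_force": force on the tool from outside, world axes, zero at the start; "torque": the same for the moment, N m; "opening": finger opening in m; "grasp_force": force on a finger pad.
Only numpy, scipy, OpenCV 4.12 (cv2) and the standard library are available. Lean on these libraries where they do the work, as an engineer would, in place of code of your own. Each camera call takes 0.05 s, during which the arm holds its last target. There are 200 camera calls.

TASK

Get the oil sample bottles ready for the courier: stand the third bottle upright in the free place of the row on the wooden transit board, then put the wooden wedge, thin end first, into the gap behind the sliding pressure block and push it in firmly until the row is clamped tight, with the sprung plate pressed back against its block, and the wedge stays stuck. Leave the other things on the table where they are.

Things in the scene. Friction and masses are not known exactly. Their poses are not given: they have to be found in the camera images.
- board: Fixed wooden transit board; plywood base 12 mm thick, x -92..+45, y -135..+135 mm. Origin on the table under the bottle row's centre line. x: the way the wedge is driven, away from the robot; y: along the row from the cork-faced end wall (60 mm above the base, cork at y = -107.5 mm) to the wedge. Side rails 30 mm above the base, inner faces x = -28, +28 mm, from y = -111 to +36 mm.
- free_place (a point): On the base (12 mm above the table), where the third bottle's axis stands once the row is tight: x = 0, y = +17.5 mm of the board; axes as the board's. Tight, the other two axes are 50 and 100 mm from it in -y. Until then the bottle has 3 to 7 mm of play along y and 6 mm along x.
- gap_mouth (a point): Mouth of the wedge gap, on the base at the near corner of the fixed cleat's straight face (x = -40, y = +91.5 mm of the board); axes as the board's. The cleat is 36 mm above the base; its face runs 80 mm in +x from here. The gap lies on its -y side, between it and the slanted back of the block, open on top and at both ends. The base runs on 52 mm in front of the mouth.
- press_block: Sliding hardwood pressure block, 53 mm high, x -40..+30 mm, light friction (1 N) along board y; axes as the board's. Origin on the base in the plane of its front, facing the bottles. Its back slants 1 in 5 like the wedge: 16 mm in +y from the origin at the mouth (x = -40), 30 mm at x = +30. All tight: origin at y = +50.5 mm of the board; it starts 7.5 to 11 mm behind that.
- press_plate (a joint): Cork-faced plate, 60 mm wide, on four springs in front of the block, which presses on the third bottle. Value: how far it is pressed back towards the block, 0 (springs free, cork face 11 mm in front of the block's front) to 0.003 m (up against its stop); 2 N per mm.
- bottle_a_center (a point): First oil sample bottle, standing on the base against the end wall: clear glass, round, diameter 50 mm to 75 mm height, black cap of diameter 29 mm from 74 to 102 mm; 0.24 kg. The point is on its axis, half-way up (51 mm above its underside).
- bottle_b_center (a point): Second bottle, same kind, standing on the base next to the first. The point is on its axis, 51 mm above its underside.
- bottle_c_center (a point): Third bottle, same kind, standing on the table left or right of the board, to go on the base between the second bottle and the pressure block. The point is on its axis, 51 mm above its underside.
- bottle_c: The same third bottle; origin on its axis at its underside.
- wedge_center (a point): Middle of the loose hardwood wedge lying on the table left or right of the board: 115 mm long (x, to the thin end), 40 mm high. Heel 30 mm long at the butt (x = -57 to -27 mm from here), parallel, 27 mm thick, centred on this line; then the -y side tapers 1 in 5 to 10 mm at the thin end. The +y side is straight, 13.5 mm from here. z up; 75 g.
- wedge: The same wedge; origin 20 mm below its middle. In use it lies on the base, x along board x, straight side along the cleat, tapered side on the block, which it forces against the bottles. All tight: its middle is about 22 mm before the board's origin in x, the butt about 40 mm out of the mouth; friction holds it. Push on the butt, level or rising a little (pressed down it drags): a few N, at the end 10 to 25 N.
- masking_tape: Roll of masking tape, left of the middle at the back; bystander. Origin: on the table under its middle.
- scissors: Scissors with red handles lying in front of the board; bystander. Origin: on the table under its middle.
- marker: White marker pen lying at the front edge, left; bystander. Origin: on the table under its middle.
- label_cards: Banded stack of label cards, front right; bystander. Origin: on the table under its middle.
- balm_tin: Flat round white tin, right, before the bottle crate; bystander. Origin: on the table under its middle.
Mind the look-alikes: they are no part of the job. Leave any blue or purple look-alike of the bottle_c alone.

How it is judged (in metres and radians):
On the way:
1. the third bottle stands upright on the base in the free place of the row, let go of (angle between bottle_c_center's own z axis and vertical below 0.08 rad and z of bottle_c_center in the frame of board between 0.058 and 0.068 m and x of bottle_c_center in the frame of board between -0.006 and 0.006 m and y of bottle_c_center in the frame of board between 0.013 and 0.031 m and contact force between the fingers and bottle_c below 0.1 N), for 0.2 s.
At the end, for the whole second after the job is handed in: Three bottles upright (0.08 rad) on the base, each within 6 mm of its place; the sprung plate pressed back by more than 1.5 of its 3 mm; the wedge flat on the base along the gap (0.08 rad), its middle at x = -40 to 0 mm of the board; all still (angle between each of bottle_a_center, bottle_b_center, bottle_c_center, wedge_center's own z axis and vertical below 0.08 rad and z of bottle_a_center in the frame of board between 0.058 and 0.068 m and x of bottle_a_center in the frame of board between -0.006 and 0.006 m and y of bottle_a_center in the frame of board between -0.0885 and -0.0765 m and z of bottle_b_center in the frame of board between 0.058 and 0.068 m and x of bottle_b_center in the frame of board between -0.006 and 0.006 m and y of bottle_b_center in the frame of board between -0.0385 and -0.0265 m and z of bottle_c_center in the frame of board between 0.058 and 0.068 m and x of bottle_c_center in the frame of board between -0.006 and 0.006 m and y of bottle_c_center in the frame of board between 0.0115 and 0.0235 m and value of joint press_plate above 0.0015 m and z of wedge_center in the frame of board between 0.026 and 0.038 m and x of wedge_center in the frame of board between -0.04 and 0 m and angle between the x axis of wedge_center and the x axis of board, either way round below 0.08 rad and linear speed of each of wedge, bottle_c below 0.01 m/s); the robot touches nothing.
It fails at once if the masking tape, scissors, marker, label cards or tin is moved by more than 30 mm (distance of any of masking_tape, scissors, marker, label_cards, balm_tin from where it was at the start of the episode above 0.03 m).
It also fails if it takes over 72 s, if anything falls off the work surface, if the arm or the gripper's body presses on something with over 40 N, if the wrist force passes 120 N, or if a joint passes its speed limit or range.

## Working session

There is one attempt and no reset: what is moved stays moved. The work goes in short steps, Python scripts to look and compute and a tool call to move; the robot and the scene stay as the last step left them, time stands still between calls to the robot, and variables do not carry over. Pictures are saved under pics/ and viewed, at most 13 in all, crops included, and the job is handed in when it is done.

Besides the shell and the picture viewer there is one more tool, called after "Request:" as a command line: name --argument value ..., lists and objects as JSON in quotes. carry_out: Moves the arm, as the interface text tells. Its arguments: {"type":"object","properties":{"moves":{"type":"string"},"force":{"type":"number"}},"required":["moves"]}

```bash
mkdir -p pics; cat > h.py <<'E'
import numpy as np, cv2
from scipy.spatial.transform import Rotation as R
from workcell import bot
def Rot(o):
    o=np.array(o,float)
    if o.shape==(3,3): return o
    if o.size==4: return R.from_quat(o).as_matrix()
    return R.from_euler('xyz',o,degrees=True).as_matrix()
def ray(c,u,v):
    K=np.array(c['mtx']);xd=np.array([(u-K[0,2])/K[0,0],(v-K[1,2])/K[1,1]])
    x=xd.copy()
    for _ in range(20): x=xd/(1+c['k1']*(x@x))
    d=Rot(c['orientation'])@np.array([x[0],-x[1],-1]); return np.array(c['position']),d
def onz(c,u,v,z):
    p,d=ray(c,u,v); return p+d*(z-p[2])/d[2]
def proj(c,P):
    p=Rot(c['orientation']).T@(np.array(P,float)-np.array(c['position']))
    x=np.array([p[0],-p[1]])/-p[2]; x=x*(1+c['k1']*(x@x)); K=np.array(c['mtx'])
    return np.array([K[0,0]*x[0]+K[0,2],K[1,1]*x[1]+K[1,2]])
E
python3 - <<'E'
from h import *
for n in ['scene','top']:
    c=bot.camera(n); cv2.imwrite(f'pics/{n}0.png',c['img'][:,:,::-1]); print(n,c['mtx'],c['k1'],c['position'],c['orientation'])
print(bot.get_obs(), bot.tip_extent)
E
```

```text
scene [[494.78235465   0.         319.29130774]
 [  0.         494.78235465 243.99628458]
 [  0.           0.           1.        ]] -0.12681295234344814 [ 0.00324511 -0.92971148  0.88078768] [ 50.16734495   0.76988708 -31.17403708]
top [[602.0883499    0.         318.41633081]
 [  0.         602.0883499  239.22218438]
 [  0.           0.           1.        ]] 0.035088209667046275 [ 0.38036385 -0.0933209   1.72968571] [  3.89334618   0.1835724  -90.43686487]
{'time': 0.1, 'q': array([-7.00723322e+01,  5.00626140e+00,  1.00401854e+01,  9.50978959e+01,
        1.57603407e-03,  8.99993840e+01]), 'qd': array([ 0.04202365, -0.0517458 ,  0.13739284,  0.03996031, -0.01758823,
       -0.06546208]), 'joint_efforts': array([ 1.41115746e-03, -5.21562159e+01,  4.65651584e+01,  1.60175812e-02,
        1.26247753e-05, -2.34616448e-05]), 'ee_pos': array([ 0.18740774, -0.51690648,  0.2476808 ]), 'tcp_rot': array([-1.79936028e+02, -1.57672086e-03,  1.99282821e+01]), 'wrist_force': array([-0.05141861,  0.24448486,  0.6120281 ]), 'torque': array([ 0.0067352 , -0.01028877, -0.04819483]), 'grasp_force': 0.0, 'opening': 0.0854316638175448} 0.017
```

View pics/scene0.png

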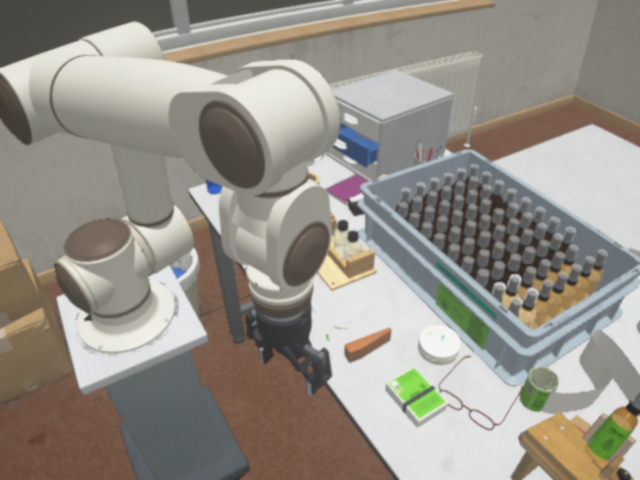

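View pics/top0.png

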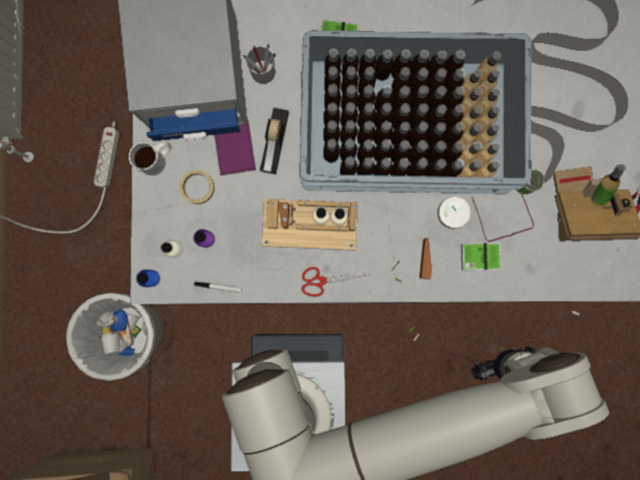

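Top view: the board is at (262–357, 200–249) with bottles A and B at about (340,214) and (321,214), and the wedge is at (426,258). Three things could be bottle_c: clear (171,248), purple (204,238) and blue (148,278). The clear one fits the description, so I'll confirm it in an enlarged crop.

```bash
python3 - <<'E'
import cv2,numpy as np
im=cv2.imread('pics/top0.png')
a=cv2.resize(im[225:300,125:225],None,fx=4,fy=4,interpolation=cv2.INTER_CUBIC)
b=cv2.resize(im[190:290,255:365],None,fx=4,fy=4,interpolation=cv2.INTER_CUBIC)
w=cv2.resize(im[225:290,405:505],None,fx=3,fy=3,interpolation=cv2.INTER_CUBIC)
o=np.zeros((600,800,3),np.uint8)
o[:300,:400]=a;o[:195,410:710]=w;o[200:600,360+0:800]=b
cv2.imwrite('pics/crop0.png',o)
E
```

```text
(no output)
```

View pics/crop0.png

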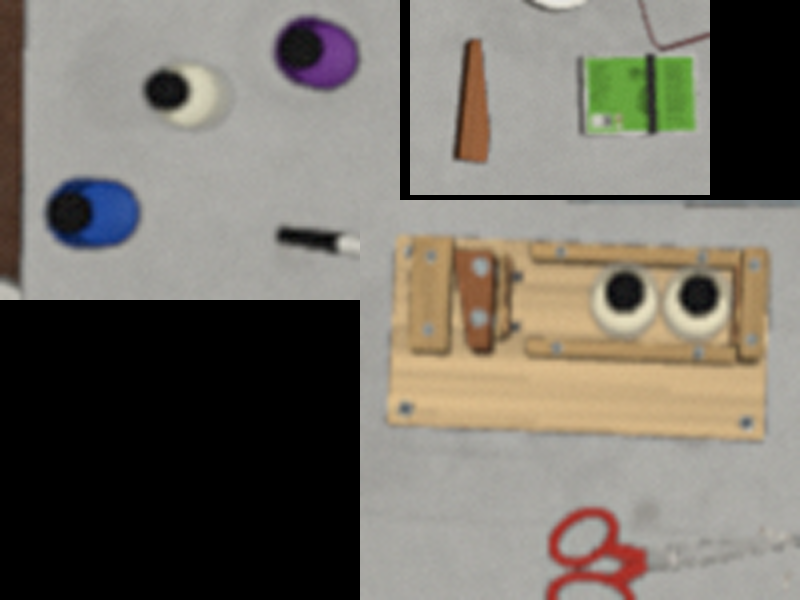

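The crop confirms bottle_c: clear glass, black cap at about top px (167,247), with purple at (200,237) and blue at (142,278) left alone. The wedge lies thin end away from the robot, with its butt near (423,278). Next I'll measure.

```bash
cat >> h.py <<'E'
def board_fit(c):
    im=c['img']; hsv=cv2.cvtColor(im,cv2.COLOR_RGB2HSV)
    m=((hsv[...,0]>8)&(hsv[...,0]<28)&(hsv[...,1]>60)&(hsv[...,2]>120)).astype(np.uint8)
    m[:, :250]=0; m[:,375:]=0; m[:190]=0; m[262:]=0
    m=cv2.morphologyEx(m,cv2.MORPH_CLOSE,np.ones((7,7)))
    ct=max(cv2.findContours(m,0,1)[0],key=cv2.contourArea)
    return m,ct
def caps(c,z,box):
    u0,v0,u1,v1=box
    g=c['img'][v0:v1,u0:u1].max(2)
    m=(g<60).astype(np.uint8)
    n,l,s,ce=cv2.connectedComponentsWithStats(m)
    out=[]
    for i in range(1,n):
        if s[i,4]>25:
            yy,xx=np.nonzero(l==i); (cu,cv_),r=cv2.minEnclosingCircle(np.stack([xx,yy],1).astype(np.float32))
            out.append((ce[i]+[u0,v0],r,s[i,4],onz(c,*(ce[i]+[u0,v0]),z)))
    return out
E
python3 - <<'E'
from h import *
c=bot.camera('top')
m,ct=board_fit(c)
h=cv2.convexHull(ct); ap=cv2.approxPolyDP(h,4,True)[:,0]
print('board',ap.tolist(),cv2.minAreaRect(ct)); 
for p in ap: print(p,onz(c,*p,0.012).round(4))
print('caps board');[print(*x) for x in caps(c,.114,(305,200,352,230))]
print('caps table');[print(*x) for x in caps(c,.102,(135,230,215,290))]
hsv=cv2.cvtColor(c['img'],cv2.COLOR_RGB2HSV)
w=((hsv[...,1]>80)&((hsv[...,0]<14)|(hsv[...,0]>172))).astype(np.uint8); w[:,:410]=0;w[:,445:]=0;w[:230]=0;w[290:]=0
ys=np.nonzero(w.any(1))[0]; print(ys[0],ys[-1])
for v in ys[::2]:
    xs=np.nonzero(w[v])[0]; print(v,xs[0],xs[-1],onz(c,xs[0]-.5,v,0)[:2].round(4),onz(c,xs[-1]+.5,v,.04)[:2].round(4))
E
```

```text
board [[264, 199], [355, 202], [355, 249], [262, 245]] ((309.3449401855469, 224.03253173828125), (93.85368347167969, 47.541770935058594), 2.2025980949401855)
[264 199] [0.6143 0.0667 0.012 ]
[355 202] [ 0.6036 -0.1945  0.012 ]
[355 249] [ 0.4685 -0.193   0.012 ]
[262 245] [0.482  0.0726 0.012 ]
caps board
[320.61666667 212.35      ] 4.403578758239746 60 [ 0.56296971 -0.09547248  0.114     ]
[339.23809524 213.19047619] 4.385838031768799 63 [ 0.560287   -0.14567505  0.114     ]
caps table
[199.40217391 236.35869565] 5.626657962799072 92 [0.50147733 0.23333858 0.102     ]
[166.19444444 247.05555556] 4.772707462310791 72 [0.47317774 0.32271981 0.102     ]
[141.81318681 277.81318681] 5.296850204467773 91 [0.39077987 0.3872466  0.102     ]
[202.02083333 284.20833333] 6.670932292938232 48 [0.37218317 0.22548973 0.102     ]
238 278
238 426 427 [ 0.4992 -0.3966] [ 0.4964 -0.3952]
240 424 428 [ 0.4935 -0.3907] [ 0.4908 -0.3978]
242 424 428 [ 0.4877 -0.3906] [ 0.4852 -0.3977]
244 423 428 [ 0.482  -0.3876] [ 0.4795 -0.3976]
246 423 428 [ 0.4763 -0.3875] [ 0.4739 -0.3975]
248 423 428 [ 0.4705 -0.3874] [ 0.4683 -0.3974]
250 423 429 [ 0.4648 -0.3873] [ 0.4627 -0.4001]
252 423 429 [ 0.459  -0.3872] [ 0.457 -0.4  ]
254 423 429 [ 0.4533 -0.3871] [ 0.4514 -0.3998]
256 422 429 [ 0.4475 -0.3841] [ 0.4458 -0.3997]
258 422 429 [ 0.4418 -0.384 ] [ 0.4402 -0.3996]
260 422 430 [ 0.4361 -0.3839] [ 0.4346 -0.4023]
262 422 430 [ 0.4303 -0.3838] [ 0.429  -0.4022]
264 421 430 [ 0.4246 -0.3808] [ 0.4234 -0.4021]
266 421 430 [ 0.4189 -0.3807] [ 0.4178 -0.4019]
268 421 430 [ 0.4132 -0.3806] [ 0.4122 -0.4018]
270 421 430 [ 0.4075 -0.3804] [ 0.4066 -0.4017]
272 421 430 [ 0.4017 -0.3803] [ 0.401  -0.4016]
274 420 430 [ 0.396  -0.3774] [ 0.3955 -0.4015]
276 420 430 [ 0.3903 -0.3772] [ 0.3899 -0.4014]
278 425 429 [ 0.3845 -0.3914] [ 0.3843 -0.3985]
```

```bash
cat >> h.py <<'E'
def go(x,y,z,yaw):
    "shift (mm) and turn (deg) in tool axes to a tool-down pose"
    o=bot.get_obs(); R0=Rot(o['tcp_rot']); R1=R.from_euler('xyz',[180,0,yaw],degrees=True).as_matrix()
    print('t',o['time'],'shift',(R0.T@(np.array([x,y,z])-o['ee_pos'])*1000).round(1),'turn',R.from_matrix(R0.T@R1).as_rotvec(degrees=True).round(2))
E
python3 -c "
from h import *
go(.4732,.3227,.2,87.2)"
```

```text
t 0.15 shift [ 554.8 -691.9   48.5] turn [-5.000e-02 -3.000e-02 -6.727e+01]
```

Request:
carry_out --moves "555 -692 48 0 0 -67 85;555 -692 48 0 0 -67 85;555 -692 48 0 0 -67 85;555 -692 48 0 0 -67 85;555 -692 48 0 0 -67 85;555 -692 48 0 0 -67 85;555 -692 48 0 0 -67 85;555 -692 48 0 0 -67 85;555 -692 48 0 0 -67 85;555 -692 48 0 0 -67 85;555 -692 48 0 0 -67 85;555 -692 48 0 0 -67 85;555 -692 48 0 0 -67 85;555 -692 48 0 0 -67 85;555 -692 48 0 0 -67 85;555 -692 48 0 0 -67 85;555 -692 48 0 0 -67 85;555 -692 48 0 0 -67 85;555 -692 48 0 0 -67 85;555 -692 48 0 0 -67 85"

```text
time: 2.15
ee_pos: [0.4731, 0.3231, 0.1992]
tcp_rot: [-179.9, 0.1, 87.0]
wrist_force: [-0.2, 0.8, 0.5]
opening: 0.0849
grasp_force: 0.0
```

```bash
python3 - <<'E'
from h import *
o=bot.get_obs();print(o['ee_pos'],o['tcp_rot'],o['q'])
go(.4732,.3227,.054,87.2)
c=bot.camera('scene');cv2.imwrite('pics/s1.png',c['img'][:,:,::-1])
E
```

```text
[0.47305222 0.32312244 0.19923433] [-1.79906481e+02  7.85061208e-02  8.70040932e+01] [ 3.43380394e+01  7.50635190e+00  7.38857612e+00  9.00041931e+01
 -5.70591312e-03  1.27334016e+02]
t 2.15 shift [ -0.2   0.4 145.2] turn [-0.09  0.08 -0.2 ]
```

View pics/s1.png

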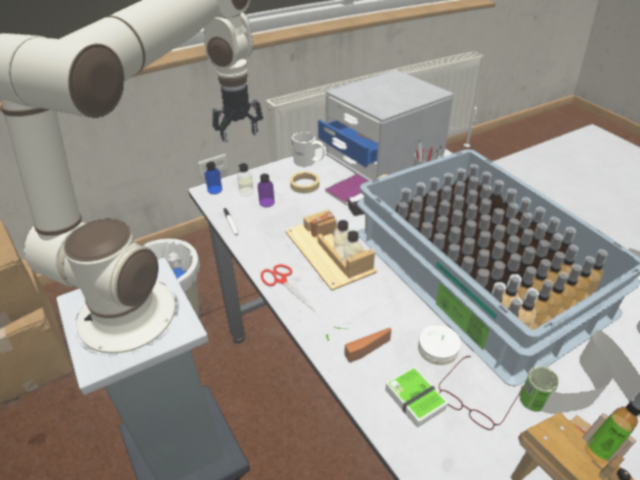

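Scene view: the bottles on the table are blue (212,178), clear (245,178) and purple (265,190). The board is at (330,245), the wedge at (368,343), and the gripper is above the clear bottle. I'll cross-check with this view.

```bash
python3 - <<'E'
from h import *
c=bot.camera('scene')
print('table');[print(*x) for x in caps(c,.102,(200,155,280,185))]
print('board');[print(*x) for x in caps(c,.114,(330,215,362,245))]
print('proj of c cap centre', proj(c,[.4732,.3227,.088]), proj(c,[.4732,.3227,.102]))
im=cv2.resize(c['img'][150:290,200:400],None,fx=4,fy=4,interpolation=cv2.INTER_CUBIC)
cv2.imwrite('pics/s1c.png',im[:,:,::-1])
E
```

```text
table
board
proj of c cap centre [243.05954942 169.25380322] [242.57346836 165.33853982]
```

View pics/s1c.png

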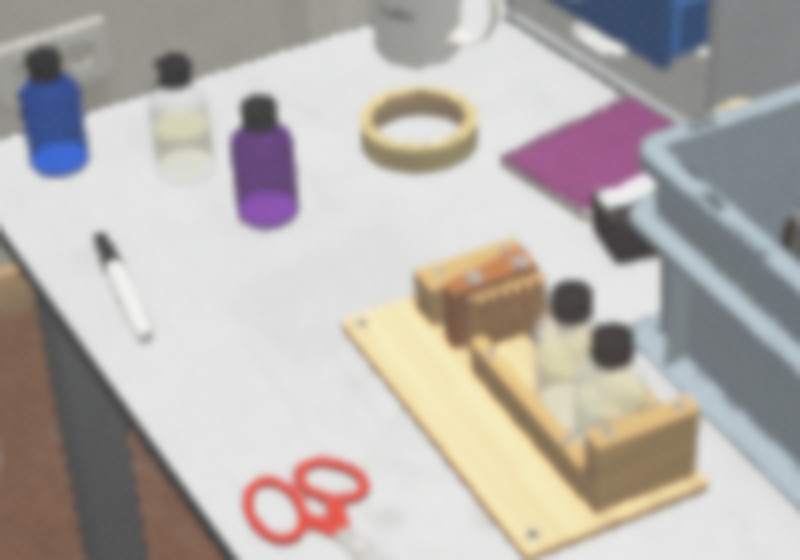

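Request:
carry_out --moves "0 0 45 0 0 0 85;0 0 90 0 0 0 85;0 0 120 0 0 0 85;0 0 145 0 0 0 85;0 0 145 0 0 0 85;0 0 145 0 0 0 30;0 0 145 0 0 0 30;0 0 145 0 0 0 30;0 0 145 0 0 0 30;0 0 145 0 0 0 30;0 0 145 0 0 0 30;0 0 145 0 0 0 30" --force 40

```text
time: 3.45
ee_pos: [0.4742, 0.3231, 0.0577]
tcp_rot: [179.9, -0.1, 86.9]
wrist_force: [-2.2, -2.2, 6.4]
opening: 0.0485
grasp_force: 40.6
```

```bash
python3 - <<'E'
from h import *
from scipy.optimize import least_squares
s=bot.camera('scene');t=bot.camera('top')
# board pose (x,y,yaw) from corner and cap pixels
obs=[(s,(285.75,230.3),(-.092,.135,.012)),(s,(332,286.8),(-.092,-.135,.012)),(s,(376.3,271.2),(.045,-.135,.012)),
 (t,(264,199),(.045,.135,.012)),(t,(355.5,202),(.045,-.135,.012)),(t,(355,249),(-.092,-.135,.012)),(t,(262,246),(-.092,.135,.012))]
def f(p,l=obs):
    a=np.radians(p[2]);r=[]
    for c,uv,P in l:
        x=p[0]+P[0]*np.cos(a)-P[1]*np.sin(a);y=p[1]+P[0]*np.sin(a)+P[1]*np.cos(a)
        r+=list(proj(c,[x,y,P[2]])-uv)
    return np.array(r)
for l in (obs[:3],obs[3:],obs):
    q=least_squares(f,[.56,-.06,-3],args=(l,),x_scale=[.01,.01,1]);print(q.x.round(4),q.fun.round(1))
print(bot.get_obs()['opening'],bot.get_obs()['grasp_force'],bot.get_obs()['ee_pos'])
E
```

```text
[ 0.5682 -0.0652 -3.3639] [-0.4 -1.  -0.9  1.5  1.3 -1. ]
[ 0.5649 -0.0633 -2.235 ] [-1.1 -0.3  1.4 -0.4  0.6  0.3 -0.9  0.3]
[ 0.5661 -0.064  -2.5095] [-1.7 -0.5 -0.9  1.6  0.9 -1.4 -0.8 -0.9  1.7 -0.6  0.7  0.1 -0.8 -0.3]
0.04884602209047645 40.55904507637024 [0.4742053  0.32305086 0.05767258]
```

Request:
carry_out --moves "0 0 -40 0 0 0 30;0 0 -90 0 0 0 30;0 0 -140 0 0 0 30;0 0 -150 0 0 0 30;0 0 -150 0 0 0 30"

```text
time: 4.05
ee_pos: [0.4743, 0.3232, 0.2082]
tcp_rot: [179.8, -0.2, 86.9]
wrist_force: [0.3, -0.7, -3.2]
opening: 0.0487
grasp_force: 43.3
```

```bash
python3 - <<'E'
from h import *
s=bot.camera('scene');t=bot.camera('top')
p1,d1=ray(s,361,187);p2,d2=ray(t,301,188)
A=np.stack([d1,-d2],1);k=np.linalg.lstsq(A,p2-p1,rcond=None)[0];print('rim',p1+k[0]*d1,p2+k[1]*d2)
o=bot.get_obs();print(o['ee_pos'],o['tcp_rot'],o['opening'],o['wrist_force'])
go(.566,-.0435,.21,87.3)
E
```

```text
rim [ 0.64479602 -0.05972697  0.173796  ] [ 0.6208654  -0.04469884  0.17057324]
[0.47314528 0.32247943 0.20406032] [-1.79941176e+02  4.75390563e-02  8.69277877e+01] 0.0493341123340553 [-0.23355211  0.23396156 -3.74858926]
t 4.15 shift [-360.5  112.3   -5.8] turn [-0.06  0.05 -0.37]
```

Request:
carry_out --moves "-40 12 -6 0 0 0 30;-85 26 -6 0 0 0 30;-130 40 -6 0 0 0 30;-175 54 -6 0 0 0 30;-220 68 -6 0 0 0 30;-265 82 -6 0 0 0 30;-310 97 -6 0 0 0 30;-345 107 -6 0 0 0 30;-360 112 -6 0 0 0 30;-360 112 -6 0 0 -0.4 30;-360 112 -6 0 0 -0.4 30;-360 112 -6 0 0 -0.4 30"

```text
time: 5.35
ee_pos: [0.5656, -0.0416, 0.2106]
tcp_rot: [-179.9, -0.0, 87.4]
wrist_force: [0.1, 0.0, -2.9]
opening: 0.0491
grasp_force: 43.2
```

```bash
python3 - <<'E'
from h import *
s=bot.camera('scene')
o=bot.get_obs();print(o['ee_pos'],o['tcp_rot'],o['opening'])
im=cv2.resize(s['img'][130:280,270:420],None,fx=4,fy=4,interpolation=cv2.INTER_CUBIC)
cv2.imwrite('pics/s2c.png',im[:,:,::-1])
x,y,z=o['ee_pos']
print('axis bottom expected px',proj(s,[x,y,z-.0577]),proj(s,[x,y,z-.0577+.075]))
go(.566,-.0435,.073,87.3)
E
```

```text
[ 0.56565144 -0.04154071  0.21095131] [-1.79965357e+02 -1.41384541e-02  8.74164755e+01] 0.04933775449266029
axis bottom expected px [331.41151142 199.41303559] [331.46213432 174.53082506]
t 5.4 shift [ -2.    0.5 138. ] turn [-0.03 -0.01  0.12]
```

View pics/s2c.png

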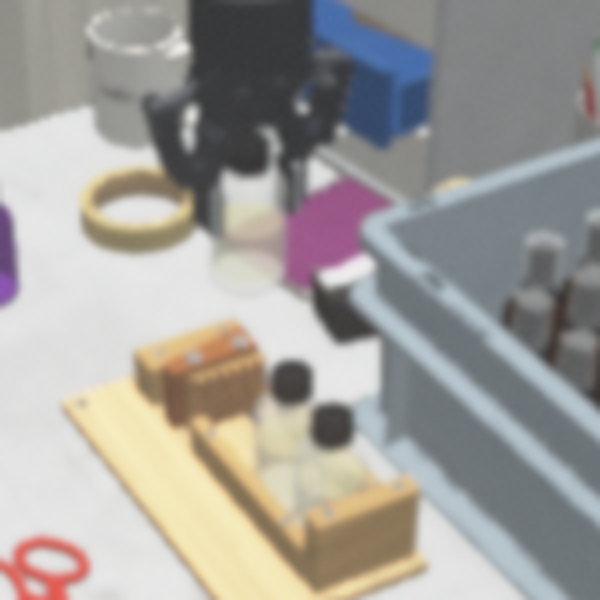

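Scene view: the held bottle's bottom is at (331.8,198.8), as predicted, with caps B at (343,225) and A at (353,236). The bottle is carried upright and centred.

```bash
python3 - <<'E'
from h import *
s=bot.camera('scene')
im=s['img'];g=im.max(2)
for (u0,v0,u1,v1) in [(335,216,350,233),(346,227,361,245)]:
    m=g[v0:v1,u0:u1]<75; yy,xx=np.nonzero(m); p=(xx.mean()+u0,yy.mean()+v0); print(p,m.sum(),onz(s,*p,.1))
# plate front / block: top face left of slots crop(265,378)-> block front top corner at z=.065
for q in [(238,322),(266,345),(188,373)]: print(onz(s,270+q[0]/4,130+q[1]/4,.065))
E
```

```text
(np.float64(342.2391304347826), np.float64(225.45652173913044)) 46 [ 0.56760787 -0.09092482  0.1       ]
(np.float64(352.53846153846155), np.float64(236.32692307692307)) 52 [ 0.56505754 -0.1419553   0.1       ]
[0.60025946 0.02299304 0.065     ]
[ 0.60226868 -0.01015477  0.065     ]
[ 0.54035924 -0.00874213  0.065     ]
```

Request:
carry_out --moves "0 1 30 0 0 0 30;0 1 60 0 0 0 30;0 1 80 0 0 0 30;0 1 95 0 0 0 30;0 1 105 0 0 0 30;0 1 108 0 0 0 30;0 1 108 0 0 0 30"

```text
time: 6.15
ee_pos: [0.5671, -0.0427, 0.1036]
tcp_rot: [180.0, -0.0, 87.3]
wrist_force: [-0.5, 0.3, -3.4]
opening: 0.0492
grasp_force: 43.2
```

```bash
python3 - <<'E'
from h import *
s=bot.camera('scene');t=bot.camera('top')
o=bot.get_obs();print(o['ee_pos'],o['wrist_force'])
a=cv2.resize(s['img'][190:280,300:390],(540,540),interpolation=cv2.INTER_CUBIC)
b=cv2.resize(t['img'][192:252,258:362],(0,0),fx=2.5,fy=2.5,interpolation=cv2.INTER_CUBIC)
q=np.zeros((540,800,3),np.uint8);q[:,:540]=a;q[:b.shape[0],540:540+b.shape[1]]=b[:,:260]
cv2.imwrite('pics/s3.png',q[:,:,::-1])
E
```

```text
[ 0.56744743 -0.04285101  0.10438676] [-0.11748146 -0.41102863 -2.52358253]
```

View pics/s3.png

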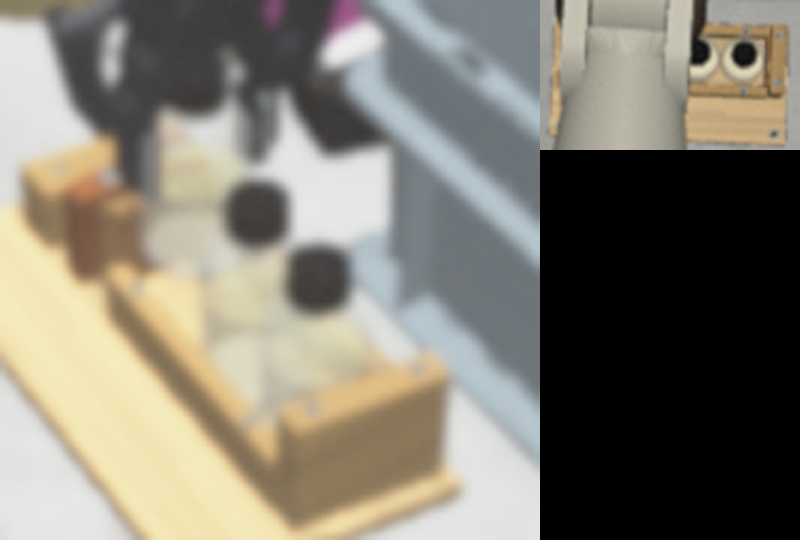

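Request:
carry_out --moves "0 0 8 0 0 0 30;0 0 16 0 0 0 30;0 0 22 0 0 0 30;0 0 27 0 0 0 30;0 0 30 0 0 0 30;0 0 31 0 0 0 30;0 0 31 0 0 0 30"

```text
time: 6.95
ee_pos: [0.5669, -0.0429, 0.0722]
tcp_rot: [-180.0, -0.0, 87.3]
wrist_force: [0.2, -0.1, -1.7]
opening: 0.0487
grasp_force: 43.2
```

Request:
carry_out --moves "0 0 1 0 0 0 30;0 0 2 0 0 0 30;0 0 3 0 0 0 30;0 0 3 0 0 0 30"

```text
time: 7.35
ee_pos: [0.567, -0.0429, 0.0698]
tcp_rot: [180.0, 0.0, 87.3]
wrist_force: [-0.7, -0.4, 3.0]
opening: 0.0489
grasp_force: 43.5
```

Request:
carry_out --moves "0 0 0 0 0 0 52;0 0 0 0 0 0 56;0 0 0 0 0 0 60;0 0 0 0 0 0 60;0 0 0 0 0 0 60;0 0 0 0 0 0 60"

```text
time: 7.95
ee_pos: [0.5669, -0.0429, 0.0693]
tcp_rot: [-180.0, -0.0, 87.3]
wrist_force: [1.1, 0.8, 0.7]
opening: 0.0599
grasp_force: 0.0
```

Request:
carry_out --moves "0 0 -15 0 0 0 60;0 0 -40 0 0 0 60;0 0 -85 0 0 0 60;0 0 -130 0 0 0 60;0 0 -150 0 0 0 60"

```text
time: 8.45
ee_pos: [0.5677, -0.043, 0.2252]
tcp_rot: [179.7, 0.0, 87.3]
wrist_force: [1.1, 0.1, -0.2]
opening: 0.0601
grasp_force: 0.0
```

```bash
python3 - <<'E'
from h import *
# wedge: heel grip at -42 mm from the middle; table estimates from the first top view
L0=np.array([.4246,-.3820]);  # left bottom edge fit below
v=np.array([[.4820,-.3884],[.4648,-.3873],[.4475,-.3848],[.4303,-.3830],[.4132,-.3806],[.396,-.3787],[.3903,-.3772]])
k=np.polyfit(v[:,0],v[:,1],1);print('left edge yaw',np.degrees(np.arctan(k[0])),k)
s=bot.camera('scene');hsv=cv2.cvtColor(s['img'],cv2.COLOR_RGB2HSV)
w=((hsv[...,1]>110)&((hsv[...,0]<14)|(hsv[...,0]>172))).astype(np.uint8); z=np.zeros_like(w);z[320:365,335:400]=w[320:365,335:400]
ct=max(cv2.findContours(z,0,1)[0],key=cv2.contourArea);print(cv2.approxPolyDP(cv2.convexHull(ct),1.5,True)[:,0].tolist())
a=cv2.resize(s['img'][318:368,330:400],(560,400),interpolation=cv2.INTER_CUBIC)
b=cv2.resize(s['img'][200:260,300:390],(240,160))
q=np.zeros((560,800,3),np.uint8);q[:400,:560]=a;q[:160,560:]=b
cv2.imwrite('pics/s4.png',q[:,:,::-1]);o=bot.get_obs();print(o['ee_pos'],o['tcp_rot'])
E
```

```text
left edge yaw -6.967011467704572 [-0.12220016 -0.33006493]
[[389, 329], [388, 332], [360, 349], [349, 352], [346, 347], [347, 344]]
[ 0.56817062 -0.04298146  0.22701815] [1.79509937e+02 1.36704193e-02 8.73261771e+01]
```

View pics/s4.png

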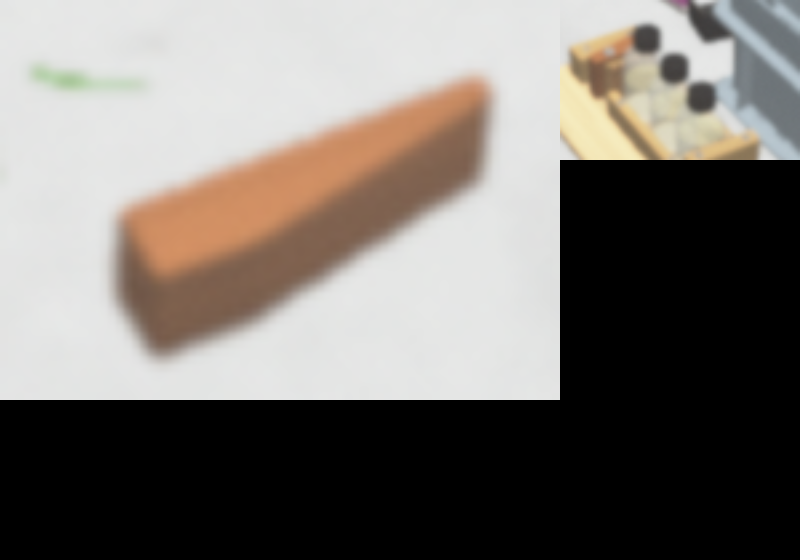

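The third bottle stands in the row and has been let go. The wedge lies thin end away from the robot, with the taper on the -y side and the butt at scene px (345–350, 344–362).

```bash
python3 - <<'E'
from h import *
s=bot.camera('scene');t=bot.camera('top')
for n,u,v,z in [('buttL',345.25,344.5,.04),('buttR',349.75,352.5,.04),('heelR',362.75,348,.04),('tipL',389.1,327.4,.04),('tipR',391.5,329.5,.04),('buttRb',349.4,362.4,0),('tipRb',390.25,340.9,0)]:
    print(n,onz(s,u,v,z)[:2].round(4))
hsv=cv2.cvtColor(t['img'],cv2.COLOR_RGB2HSV)
w=((hsv[...,1]>80)&((hsv[...,0]<14)|(hsv[...,0]>172)))
ys=np.arange(242,276)
l=[];r=[]
for v in ys:
    xs=np.nonzero(w[v,410:445])[0]+410; l.append(onz(t,xs[0]-.5,v,0)[:2]);r.append(onz(t,xs[-1]+.5,v,.04)[:2])
l=np.array(l);k=np.polyfit(l[:,0],l[:,1],1);print('straight side y=',k,np.degrees(np.arctan(k[0])))
r=np.array(r);print('heel right',r[-8:].mean(0)); xs=np.nonzero(w[230:290,415:440].sum(1)>2)[0]+230
print('rows',xs[0],xs[-1],onz(t,426,xs[0]-.5,0)[:2],onz(t,426,xs[-1]+.5,.04)[:2])
E
```

```text
buttL [ 0.3886 -0.3784]
buttR [ 0.3848 -0.4013]
heelR [ 0.4149 -0.406 ]
tipL [ 0.4971 -0.39  ]
tipR [ 0.498  -0.3977]
buttRb [ 0.3874 -0.3981]
tipRb [ 0.4987 -0.3977]
straight side y= [-0.11843895 -0.33179166] -6.754585475363541
heel right [ 0.40244137 -0.40162087]
rows 239 278 [ 0.49777488 -0.39797077] [ 0.3829928  -0.38866888]
```

```bash
python3 - <<'E'
from h import *
go(.400,-.391,.12,173.5)
E
```

```text
t 8.6 shift [-355.5 -151.6  101.2] turn [  0.17   0.17 -86.17]
```

Request:
carry_out --moves "-45 -19 0 0 0 -8 60;-90 -38 10 0 0 -16 60;-135 -57 20 0 0 -24 60;-180 -77 30 0 0 -32 60;-225 -96 50 0 0 -40 60;-270 -115 70 0 0 -48 60;-315 -134 90 0 0 -56 60;-355 -152 97 0 0 -64 60;-355 -152 97 0 0 -72 60;-355 -152 97 0 0 -80 60;-355 -152 97 0 0 -86 60;-355 -152 97 0 0 -86 60;-355 -152 97 0 0 -86 60"

```text
time: 9.9
ee_pos: [0.3982, -0.39, 0.1216]
tcp_rot: [180.0, -0.1, 173.2]
wrist_force: [-0.0, -0.1, -0.4]
opening: 0.0599
grasp_force: 0.0
```

```bash
python3 - <<'E'
from h import *
o=bot.get_obs();print(o['ee_pos'],o['tcp_rot'],o['q'])
go(.400,-.391,.022,173.5)
E
```

```text
[ 0.39824014 -0.39003699  0.12158608] [ 1.79955932e+02 -5.47092856e-02  1.73151221e+02] [-4.44045403e+01  5.43218123e+00 -3.43786854e+00  8.12001824e+01
  1.58809026e-03 -3.75557414e+01]
t 9.9 shift [-2.  -0.8 99.6] turn [ 0.04 -0.05 -0.35]
```

Request:
carry_out --moves "-2 -1 40 0 0 0 60;-2 -1 75 0 0 0 60;-2 -1 92 0 0 0 60;-2 -1 98 0 0 0 60;-2 -1 98 0 0 0 60;-2 -1 98 0 0 0 15;-2 -1 98 0 0 0 15;-2 -1 98 0 0 0 15;-2 -1 98 0 0 0 15;-2 -1 98 0 0 0 15;-2 -1 98 0 0 0 15" --force 80

```text
time: 11.0
ee_pos: [0.4011, -0.3923, 0.026]
tcp_rot: [-179.9, 0.1, 173.3]
wrist_force: [-0.5, 0.3, 6.0]
opening: 0.0262
grasp_force: 79.2
```

Request:
carry_out --moves "0 0 -20 0 0 0 15;0 0 -60 0 0 0 15;0 0 -100 0 0 0 15;0 0 -130 0 0 0 15;0 0 -130 0 0 0 15;0 0 -130 0 0 0 15"

```text
time: 11.6
ee_pos: [0.4007, -0.3919, 0.1549]
tcp_rot: [-179.9, 0.1, 173.3]
wrist_force: [0.5, 0.5, -1.7]
opening: 0.0262
grasp_force: 78.3
```

```bash
python3 - <<'E'
from h import *
o=bot.get_obs();print(o['ee_pos'],o['tcp_rot'],o['q'],o['opening'],o['grasp_force'])
yaw=np.radians(-2.7);B=np.array([.5655,-.0635])
M=np.array([[np.cos(yaw),-np.sin(yaw)],[np.sin(yaw),np.cos(yaw)]])
w=lambda x,y:B+M@[x/1000,y/1000]
# grip point: wedge x=-42 ; pre-mouth with tip at board x=-60 -> middle -117.5 -> grip -159.5 ; y=91.5-13.5-1.5
for gx in (-159.5,-64): print(gx,w(gx,76.5))
p=w(-159.5,76.5); go(p[0],p[1],.10,177.3)
E
```

```text
[ 0.40065668 -0.39188757  0.15490211] [-1.79943135e+02  7.13381373e-02  1.73317994e+02] [-4.43654095e+01  5.44361539e+00  2.50776307e-01  8.47159423e+01
 -1.39431940e-03 -3.76833694e+01] 0.026159307785203808 78.33191871643066
-159.5 [0.40978071 0.02042855]
-64 [0.50517469 0.01592989]
t 11.6 shift [ 39.  410.6  54.4] turn [-0.06  0.07 -3.98]
```

Request:
carry_out --moves "4 45 0 0 0 0 15;8 90 10 0 0 0 15;13 135 20 0 0 -1 15;17 180 30 0 0 -2 15;21 225 40 0 0 -3 15;25 270 50 0 0 -4 15;30 315 54 0 0 -4 15;34 360 54 0 0 -4 15;37 390 54 0 0 -4 15;39 410 54 0 0 -4 15;39 410 54 0 0 -4 15;39 410 54 0 0 -4 15"

```text
time: 12.8
ee_pos: [0.4086, 0.0202, 0.0991]
tcp_rot: [-180.0, -0.1, 177.4]
wrist_force: [0.6, 0.6, -0.9]
opening: 0.0258
grasp_force: 78.6
```

```bash
python3 - <<'E'
from h import *
s=bot.camera('scene');t=bot.camera('top')
o=bot.get_obs();print(o['ee_pos'],o['tcp_rot'])
a=cv2.resize(s['img'][185:275,270:370],(600,540),interpolation=cv2.INTER_CUBIC)
b=cv2.resize(t['img'][190:265,255:305],(200,300),interpolation=cv2.INTER_CUBIC)
q=np.zeros((540,800,3),np.uint8);q[:,:600]=a;q[:300,600:]=b
cv2.imwrite('pics/s5.png',q[:,:,::-1])
E
```

```text
[0.40894299 0.01948184 0.09960293] [-1.79982742e+02 -6.41440728e-02  1.77288019e+02]
```

View pics/s5.png

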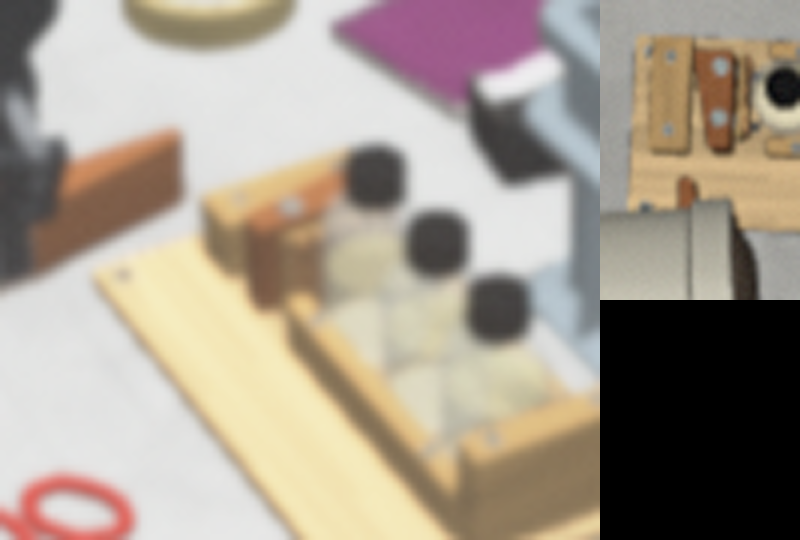

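Top crop: the wedge tip is at about (277,235), pointing at the dark gap between the cleat (right face u≈277) and the block (u≈281). Fine profiles next.

```bash
python3 - <<'E'
from h import *
t=bot.camera('top')
im=cv2.GaussianBlur(t['img'],(1,5),0)
for v in (206,212,218,224,226,236,238,240): print(v,[(u,*map(int,im[v,u])) for u in range(270,289)])
E
```

```text
206 [(270, 168, 137, 93), (271, 167, 139, 99), (272, 164, 142, 106), (273, 167, 140, 102), (274, 175, 144, 98), (275, 181, 147, 100), (276, 174, 143, 97), (277, 140, 115, 78), (278, 103, 77, 51), (279, 129, 83, 53), (280, 137, 89, 56), (281, 137, 88, 55), (282, 140, 99, 71), (283, 146, 128, 113), (284, 150, 153, 149), (285, 151, 156, 154), (286, 145, 138, 129), (287, 133, 103, 84), (288, 87, 65, 49)]
212 [(270, 167, 137, 93), (271, 164, 135, 91), (272, 167, 137, 94), (273, 171, 140, 95), (274, 175, 144, 98), (275, 178, 146, 99), (276, 165, 135, 92), (277, 126, 105, 73), (278, 137, 117, 86), (279, 144, 115, 84), (280, 142, 96, 64), (281, 138, 88, 55), (282, 138, 89, 56), (283, 138, 89, 56), (284, 137, 89, 57), (285, 138, 89, 57), (286, 139, 89, 56), (287, 126, 81, 53), (288, 83, 57, 37)]
218 [(270, 173, 142, 97), (271, 164, 135, 93), (272, 165, 136, 95), (273, 171, 140, 96), (274, 174, 142, 97), (275, 173, 142, 95), (276, 154, 126, 84), (277, 124, 104, 74), (278, 179, 154, 114), (279, 194, 167, 124), (280, 156, 127, 91), (281, 136, 92, 62), (282, 138, 104, 82), (283, 142, 132, 121), (
[... 1447 characters left out ...]
, 62), (276, 138, 87, 53), (277, 138, 88, 56), (278, 121, 81, 56), (279, 126, 105, 79), (280, 184, 159, 121), (281, 194, 167, 127), (282, 182, 158, 121), (283, 183, 160, 122), (284, 184, 161, 124), (285, 180, 156, 120), (286, 177, 153, 118), (287, 184, 159, 122), (288, 195, 167, 125)]
240 [(270, 207, 177, 133), (271, 205, 177, 133), (272, 207, 179, 134), (273, 194, 167, 126), (274, 147, 120, 88), (275, 134, 92, 63), (276, 136, 89, 60), (277, 136, 95, 67), (278, 127, 103, 84), (279, 122, 114, 100), (280, 146, 135, 117), (281, 148, 138, 117), (282, 140, 131, 114), (283, 141, 132, 114), (284, 142, 133, 116), (285, 139, 132, 114), (286, 135, 128, 112), (287, 142, 130, 111), (288, 170, 149, 116)]
```

```bash
python3 - <<'E'
from h import *
t=bot.camera('top')
for n,u,v,z in [('cleat bottom',277.4,226,.012),('cleat top',275.8,224,.048),('cleat bot',277.3,218,.012),('cleat bot',277.4,212,.012),('block top',281.6,226,.065),('block top',281,224,.065),('block top',279.9,218,.065),
 ('wedge L top',273.9,238,.114),('wedge L top',273.8,240,.114),('wedge tip R bottom',279.4,238,.074),('tip end',277,233.7,.1)]: print(n,onz(t,u,v,z).round(4))
yaw=np.radians(-2.7);B=np.array([.5655,-.0635])
M=np.array([[np.cos(yaw),-np.sin(yaw)],[np.sin(yaw),np.cos(yaw)]])
print(B+M@[-.04,.0915],B+M@[.04,.0915]); print(bot.get_obs()['ee_pos'])
E
```

```text
cleat bottom [0.5362 0.0285 0.012 ]
cleat top [0.5386 0.0304 0.048 ]
cleat bot [0.5592 0.0287 0.012 ]
cleat bot [0.5765 0.0283 0.012 ]
block top [0.5313 0.0131 0.065 ]
block top [0.5369 0.0147 0.065 ]
block top [0.5536 0.0177 0.065 ]
wedge L top [0.4946 0.0307 0.114 ]
wedge L top [0.4892 0.031  0.114 ]
wedge tip R bottom [0.4973 0.0187 0.074 ]
tip end [0.5072 0.0234 0.1   ]
[0.52985465 0.02978268] [0.60976584 0.02601417]
[0.40915668 0.01934366 0.09993205]
```

Request:
carry_out --moves "0 -2 25 0 0 0 15;0 -2 45 0 0 0 15;0 -2 55 0 0 0 15;0 -2 60 0 0 0 15;0 -2 60 0 0 0 15;-10 -2 60 0 0 0 15;-18 -2 60 0 0 0 15;-18 -2 60 0 0 0 15"

```text
time: 13.8
ee_pos: [0.4288, 0.0173, 0.041]
tcp_rot: [180.0, 0.1, 177.3]
wrist_force: [-0.7, 1.0, -1.1]
opening: 0.0256
grasp_force: 78.6
```

```bash
python3 - <<'E'
from h import *
t=bot.camera('top')
o=bot.get_obs();print(o['ee_pos'],o['tcp_rot'],o['wrist_force'])
im=cv2.GaussianBlur(t['img'],(1,3),0)
for v in (226,228,230,232,234): print(v,[(u,*map(int,im[v,u])) for u in range(271,286)])
E
```

```text
[0.42799849 0.01729145 0.04064391] [1.79997911e+02 2.25284298e-02 1.77324433e+02] [-1.42306705 -0.22474626 -0.43364429]
226 [(271, 159, 130, 89), (272, 158, 129, 87), (273, 160, 131, 89), (274, 160, 131, 89), (275, 157, 129, 87), (276, 138, 113, 77), (277, 129, 109, 79), (278, 170, 145, 108), (279, 182, 157, 117), (280, 178, 153, 114), (281, 158, 132, 99), (282, 140, 104, 72), (283, 118, 78, 50), (284, 111, 73, 46), (285, 112, 73, 46)]
228 [(271, 156, 132, 95), (272, 154, 130, 94), (273, 153, 128, 92), (274, 145, 122, 88), (275, 140, 118, 85), (276, 133, 112, 80), (277, 127, 102, 72), (278, 149, 117, 84), (279, 158, 127, 92), (280, 170, 143, 106), (281, 185, 158, 120), (282, 177, 152, 112), (283, 148, 123, 91), (284, 124, 101, 73), (285, 120, 96, 69)]
230 [(271, 209, 180, 133), (272, 209, 180, 135), (273, 209, 179, 134), (274, 205, 175, 131), (275, 204, 176, 131), (276, 189, 161, 120), (277, 139, 104, 72), (278, 132, 84, 54), (279, 135, 87, 56), (280, 131, 93, 64), (281, 155, 129, 95), (282, 203, 175, 131), (283, 211, 181, 136), (284, 204, 174, 130), (285, 203, 173, 130)]
232 [(271, 206, 176, 132), (272, 205, 177, 133), (273, 205, 176, 132), (274, 207, 176, 132), (275, 208, 179, 133), (276, 192, 164, 121), (277, 139, 102, 71), (278, 131, 83, 51), (279, 141, 89, 56), (280, 127, 83, 53), (281, 122, 100, 77), (282, 172, 151, 120), (283, 183, 162, 128), (284, 183, 160, 127), (285, 183, 162, 126)]
234 [(271, 182, 159, 121), (272, 178, 155, 119), (273, 179, 156, 120), (274, 179, 156, 120), (275, 179, 156, 120), (276, 168, 145, 113), (277, 131, 103, 78), (278, 126, 92, 69), (279, 134, 99, 74), (280, 127, 97, 75), (281, 117, 106, 92), (282, 129, 127, 116), (283, 134, 131, 120), (284, 133, 129, 118), (285, 134, 130, 119)]
```

Request:
carry_out --moves "-10 0 1 0 0 0 15;-20 0 1 0 0 0 15;-28 0 1 0 0 0 15;-34 0 1 0 0 0 15;-38 0 1 0 0 0 15;-38 0 1 0 0 0 15"

```text
time: 14.45
ee_pos: [0.4655, 0.0157, 0.0391]
tcp_rot: [180.0, -0.0, 177.3]
wrist_force: [0.6, 2.9, -1.8]
opening: 0.026
grasp_force: 78.8
```

Request:
carry_out --moves "-4 1 1 0 0 0 15;-8 1 1 0 0 0 15;-12 1 1 0 0 0 15;-16 1 1 0 0 0 15;-20 1 1 0 0 0 15;-20 1 1 0 0 0 15"

```text
time: 15.05
ee_pos: [0.4859, 0.0156, 0.0384]
tcp_rot: [180.0, 0.0, 177.3]
wrist_force: [1.1, 2.3, -1.7]
opening: 0.0258
grasp_force: 78.8
```

Request:
carry_out --moves "-3 0 0 0 0 0 15;-6 0 0 0 0 0 15;-9 0 0 0 0 0 15;-12 0 0 0 0 0 15;-12 0 0 0 0 0 15"

```text
time: 15.55
ee_pos: [0.497, 0.0152, 0.0382]
tcp_rot: [180.0, -0.1, 177.3]
wrist_force: [-3.3, 3.9, -1.0]
opening: 0.026
grasp_force: 78.9
```

Request:
carry_out --moves "-2 0 0 0 0 0 15;-4 0 0 0 0 0 15;-6 0 0 0 0 0 15;-6 0 0 0 0 0 15"

```text
time: 15.95
ee_pos: [0.5024, 0.015, 0.0381]
tcp_rot: [180.0, -0.1, 177.3]
wrist_force: [-7.2, 4.6, 1.9]
opening: 0.0259
grasp_force: 79.0
```

Request:
carry_out --moves "-2 0.5 0 0 0 0 15;-4 0.5 0 0 0 0 15;-6 0.5 0 0 0 0 15;-6 0.5 0 0 0 0 15"

```text
time: 16.35
ee_pos: [0.5056, 0.0154, 0.0379]
tcp_rot: [180.0, -0.5, 177.3]
wrist_force: [-24.7, 6.7, 13.0]
opening: 0.026
grasp_force: 80.3
```

Request:
carry_out --moves "0 0 0 0 0 0 15;1 0 -1 0 0 0 28;1 0 -1 0 0 0 40;1 0 -1 0 0 0 50;1 0 -1 0 0 0 50;1 0 -1 0 0 0 50;1 0 -1 0 0 0 50"

```text
time: 17.05
ee_pos: [0.5083, 0.0149, 0.0393]
tcp_rot: [-180.0, 0.0, 177.3]
wrist_force: [-0.1, 0.2, 0.7]
opening: 0.0499
grasp_force: 0.0
```

Request:
carry_out --moves "0 0 -30 0 0 0 50;0 0 -70 0 0 0 50;40 0 -100 0 0 0 50;85 0 -120 0 0 0 50;120 0 -120 0 0 0 50;120 0 -120 0 0 0 50"

```text
time: 17.65
ee_pos: [0.3859, 0.0207, 0.1606]
tcp_rot: [180.0, 0.1, 177.3]
wrist_force: [0.7, -0.5, 0.3]
opening: 0.05
grasp_force: 0.0
```

```bash
python3 - <<'E'
from h import *
s=bot.camera('scene');t=bot.camera('top')
o=bot.get_obs();print(o['ee_pos'],o['tcp_rot'],o['wrist_force'])
a=cv2.resize(s['img'][190:280,275:365],(540,540),interpolation=cv2.INTER_CUBIC)
b=cv2.resize(t['img'][190:255,255:320],(260,260),interpolation=cv2.INTER_CUBIC)
q=np.zeros((540,800,3),np.uint8);q[:,:540]=a;q[:260,540:]=b
cv2.imwrite('pics/s6.png',q[:,:,::-1])
E
```

```text
[0.38834197 0.02062345 0.15980417] [1.79992193e+02 1.15414385e-01 1.77332617e+02] [ 0.3507204   0.36865442 -0.68071835]
```

View pics/s6.png

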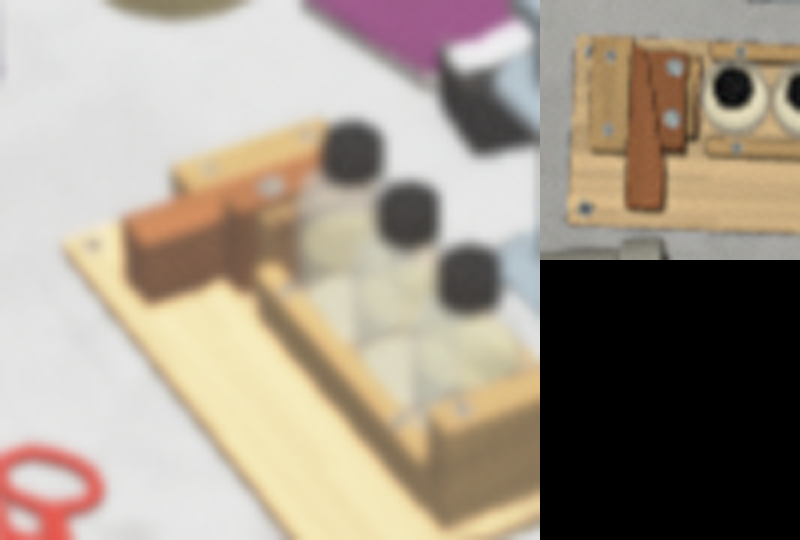

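Image: the wedge sits straight along the cleat and against the block, butt at top px (292,240). The three bottles stand in a row. For certainty I'll give one more firm push on the butt with closed fingers.

```bash
python3 -c "
from h import *
go(.462,.0168,.036,177.3)"
```

```text
t 17.75 shift [-73.5  -0.4 124. ] turn [0.01 0.12 0.03]
```

Request:
carry_out --moves "-20 0 40 0 0 0 0;-50 0 80 0 0 0 0;-60 0 110 0 0 0 0;-60 0 124 0 0 0 0;-68 0 124 0 0 0 0;-74 0 124 0 0 0 0;-78 0 124 0 0 0 0;-82 0 124 0 0 0 0;-86 0 124 0 0 0 0;-86 0 124 0 0 0 0" --force 40

```text
time: 18.75
ee_pos: [0.4749, 0.0166, 0.0358]
tcp_rot: [180.0, 0.1, 177.3]
wrist_force: [-0.5, 0.3, 0.3]
opening: -0.0001
grasp_force: 0.0
```

Request:
carry_out --moves "-2 0 0 0 0 0 0;-4 0 0 0 0 0 0;-6 0 -0.5 0 0 0 0;-7 0 -0.5 0 0 0 0;-7 0 -0.5 0 0 0 0"

```text
time: 19.25
ee_pos: [0.4788, 0.0164, 0.0352]
tcp_rot: [-180.0, -0.3, 177.3]
wrist_force: [-12.4, 1.1, 6.3]
opening: 0.0001
grasp_force: 6.2
```

Request:
carry_out --moves "-1 0 -0.5 0 0 0 0;-2 0 -0.5 0 0 0 0;-3 0 -0.5 0 0 0 0;-4 0 -0.5 0 0 0 0;-4 0 -0.5 0 0 0 0"

```text
time: 19.75
ee_pos: [0.4802, 0.0163, 0.0352]
tcp_rot: [180.0, -0.6, 177.3]
wrist_force: [-25.8, 1.9, 12.5]
opening: 0.0002
grasp_force: 13.3
```

Request:
carry_out --moves "8 0 0 0 0 0 0;20 0 -10 0 0 0 0;40 0 -50 0 0 0 0;60 0 -95 0 0 0 0;80 0 -130 0 0 0 0;80 0 -130 0 0 0 0;80 0 -130 0 0 0 0;80 0 -130 0 0 0 0;80 0 -130 0 0 0 0"

```text
time: 20.65
ee_pos: [0.405, 0.0198, 0.1649]
tcp_rot: [-180.0, -0.1, 177.3]
wrist_force: [0.1, -1.1, -0.4]
opening: -0.0005
grasp_force: 0.0
```

```bash
python3 - <<'E'
from h import *
s=bot.camera('scene');t=bot.camera('top')
B=np.array([.5655,-.0635]);a=np.radians(-2.7);M=np.array([[np.cos(a),-np.sin(a)],[np.sin(a),np.cos(a)]])
for x in caps(t,.114,(285,200,352,230)): print(x[0],x[2],x[3],'board',(M.T@(x[3][:2]-B)*1000).round(1))
# wedge butt and plate gap profile
hsv=cv2.cvtColor(t['img'],cv2.COLOR_RGB2HSV)
im=t['img']
print('butt rows',[(v,*map(int,im[v,281])) for v in range(236,247)])
for v in (208,214,220): print(v,[(u,*map(int,im[v,u])) for u in range(284,300)])
b=cv2.resize(im[192:252,258:358],(800,480),interpolation=cv2.INTER_CUBIC);cv2.imwrite('pics/t7.png',b[:,:,::-1])
E
```

```text
[302.68852459 211.36065574] 61 [ 0.5660376  -0.04712252  0.114     ] board [-0.2 16.4]
[321.08064516 212.4516129 ] 62 [ 0.56268416 -0.09672191  0.114     ] board [ -1.2 -33.3]
[339.4  213.25] 60 [ 0.56012211 -0.14611002  0.114     ] board [ -1.5 -82.8]
butt rows [(236, 149, 95, 59), (237, 149, 97, 62), (238, 139, 99, 72), (239, 126, 112, 96), (240, 127, 126, 116), (241, 135, 133, 122), (242, 141, 139, 126), (243, 150, 147, 134), (244, 151, 148, 136), (245, 156, 156, 141), (246, 159, 157, 143)]
208 [(284, 138, 89, 54), (285, 137, 86, 53), (286, 140, 96, 71), (287, 138, 119, 105), (288, 137, 131, 125), (289, 139, 131, 124), (290, 138, 114, 100), (291, 125, 89, 62), (292, 135, 107, 72), (293, 174, 144, 98), (294, 161, 130, 89), (295, 120, 103, 81), (296, 163, 147, 125), (297, 166, 156, 133), (298, 143, 137, 116), (299, 99, 96, 81)]
214 [(284, 133, 86, 55), (285, 141, 91, 59), (286, 140, 92, 57), (287, 136, 89, 55), (288, 140, 91, 59), (289, 138, 90, 58), (290, 127, 82, 52), (291, 117, 86, 56), (292, 140, 114, 76), (293, 134, 109, 76), (294, 127, 104, 79), (295, 146, 137, 117), (296, 193, 185, 157), (297, 203, 196, 166), (298, 156, 150, 130), (299, 75, 71, 62)]
220 [(284, 109, 71, 44), (285, 136, 95, 67), (286, 146, 125, 110), (287, 149, 151, 147), (288, 151, 161, 158), (289, 149, 143, 135), (290, 132, 103, 83), (291, 112, 84, 56), (292, 140, 116, 78), (293, 116, 91, 62), (294, 113, 92, 64), (295, 160, 136, 103), (296, 188, 164, 126), (297, 174, 158, 127), (298, 176, 165, 141), (299, 187, 180, 155)]
```

View pics/t7.png

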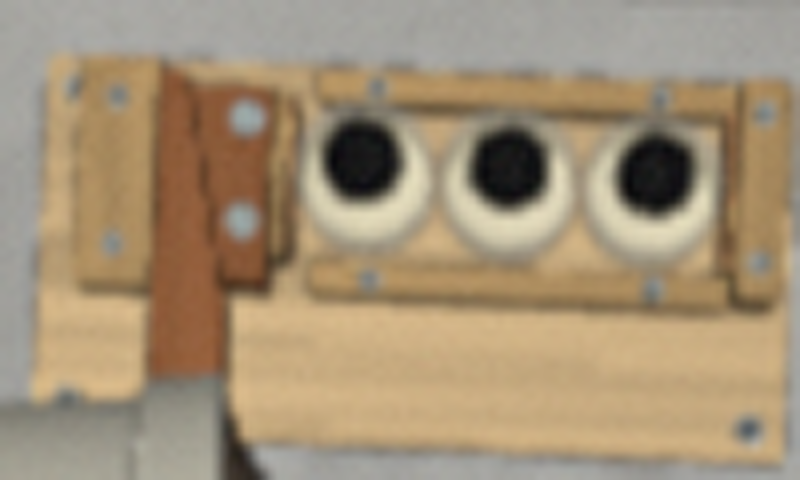

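Top view: caps C, B and A are at board y of about +16, -33 and -83 mm. The plate is up against the block, the wedge lies along the cleat, and the gripper is clear. I'm handing it in.

```bash
python3 -c "
from workcell import bot
print(bot.job_done())"
```

```text
the job is handed in; nothing more can be done
None
```

I handed the job in after about 21 s of robot time: the third bottle stands in the row, and the wedge is driven in and stayed put after a final 26 N push. No verdict came back; the last picture showed the plate up against its block and the row tight.

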